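# Hang the utensil caddy on its keyhole stand

## Task

Pick up the white utensil caddy by its wooden grip, fit the two keyholes in its back over the two screw heads on the wooden stand and, with its back against the stand's dark steel plate, slide it down until it is fully home and the spring catch snaps out above its back plate. The screws' height is not known exactly, so feel for it gently and never force the caddy against the stand. Only then let go of it, hanging there, and leave the other things where they are.

Things in the scene. Friction and masses are not known exactly. Their poses are not given: they have to be found in the camera images.
- caddy_grip (a point): Centre of the caddy's wooden grip block, 34 mm long (caddy x), 14 mm wide (y), 40 mm high, 110 mm above the caddy's underside (grip top at 130 mm). Grasp it from above, fingers closing along y. Axes, as for all caddy points: x out of the caddy's back, y to its left, z up. The back plate's outer face lies 42 mm to +x of this point.
- caddy: Loose white open bin, 180 to 360 g, 80 mm deep (x), 130 mm wide (y), walls 50 mm high, stands on the worktop; origin at the centre of its underside. Its back plate at +x is upright, 4 mm thick, 130 mm wide, 100 mm high, and has two keyholes. It hangs with its axes parallel to the stand's.
- caddy_back (a point): Point on the outer face of the back plate, mid-width, 65 mm above the underside (42 mm in x and -45 mm in z from caddy_grip). Keyholes 40 mm to either side (y): each a round opening of 18 mm diameter centred at this height, with a slot 9 mm wide running upward from it to 22 mm above its centre. The plate's top edge is 35 mm above this point.
- stand: Fixed wooden stand 170 mm wide, 210 mm high, foot 100 mm deep and 14 mm high (25 mm of it in front of the face). Origin on the worktop below the middle of its mounting face, which is the plane x = 0 and looks along the stand's -x, towards the robot; y left, z up. A steel plate 140x115 mm on the face carries two screws and the catch; it is clamped at a height that differs each time.
- stand_face (a point): Point on the mounting face, mid-width, 140 mm up, axes as the stand. Screws at y = +40 and -40 mm: head 13 mm diameter, its front 11 mm and underside 7 mm out from the face; shank 6 mm. Their true height is NOT measured: both 125 to 155 mm up, to be seen or felt. Off by more than about 2 mm, the back plate stops on the head fronts; once over them it can go flush to the face, then slide down 19 mm.
- catch (a joint): Spring catch: steel tongue 30 mm wide, 8 mm high at the stand's y = 0, its centre 24 mm above the screw axes. 0 = out (6 mm proud of the face), 0.006 = pushed in level, spring 4 to 6.5 N. The back plate pushes it in while the openings go over the heads, and is pushed down against friction; fully home, the plate's top edge is below the tongue, which snaps out over it. Over 35 N is forcing.
- timer: Kitchen timer, white dome, 67 mm diameter, 48 mm high, bystander; origin at the centre of its underside.
- salt_cellar: Round dark wooden salt cellar, 91 mm diameter, 66 mm high, bystander; origin at the centre of its underside.
- tin: Low food tin, 76 mm diameter, 58 mm high, bystander; origin at the centre of its underside.
- espresso_cup: Small blue-grey cup with a handle, 63x86 mm, 50 mm high, bystander; origin at the centre of its underside.
- jar_3: Glass jar with a yellow lid, 73 mm diameter, 91 mm high, bystander; origin at the centre of its underside.

How it is judged:
By the outcome, as a careful person would: the job done as asked, in the order asked, and still so for the second after the job is handed in, with the robot touching nothing.
It also fails if it takes over 51 s, if anything falls off the work surface, if the arm or the gripper's body presses on something with over 40 N, if the wrist force passes 120 N, or if a joint passes its speed limit or range.

## Robot

A 6-joint arm with a two-finger parallel gripper is mounted at the origin on a cart in front of the work surface, level with it; the furniture and walls round the work are solid. World frame = base frame: x ahead of the robot, y to its left, z up, the work surface at z = 0. Lengths are in m, angles in rad, forces in N, time in s.
With the tool pointing down it reaches from about 0.35 to 0.975 m from the base axis. Payload 4.9 kg.
Tool frame: the origin (TCP) lies between the finger pads; the fingertips stand 22 mm ahead of it and the grasp point (between the pads) lies 3 mm ahead of it; z points along the fingers, y is the line along which they close (so a half turn about z gives the same grasp; the last joint's range is limited). The gripper opens to 85 mm and grips with 20 to 120 N. Pads are 22 mm wide; open, the fingers measure 114 mm over their backs; the gripper's body (76 mm by 85 mm) begins 54 mm behind the grasp point. The pads swing forward as they close: fully open they stand 13 mm farther back than shut.
Start: joints at [1.117, 0.053, 1.613, -0, 1.476, -0.119], TCP at [0.205, 0.59, 0.253] pointing down, gripper open.
Joint ranges: [-3.01, 3.01], [-1.01, 2.22], [0.06, 2.58], [-1.02, 4.17], [0.09, 2.62], [-3.14, 3.14]. Speed limits (rad/s): [2.57, 2.57, 3.14, 3.14, 3.14, 3.14].

## Interface

Orientations are given as a unit quaternion [w, x, y, z].
In Python, from plant import state, grab_frame, get_calibration, job_done, recognise, regions_of gives the robot as it stands.
- The arm moves only by the tool apply_moves, never from a script. Its argument "targets" is a list of rows, each an object with "translation": the shift along the tool's x, y, z normalised to -1 to 1, where 1 is 100 mm, a list of three; "twist": the turn about the tool's z normalised to -1 to 1, where 1 is 0.1 rad; "hand": the opening, from 0 (shut) to 1 (fully open). A call has 1 to 8 rows; each row shifts and turns the commanded pose from where the row before left it, along the tool's axes as they then stand; what a row does not reach is not made up. A row lasts 1/10 s, in which the tool goes at most 50 mm and 8.59 degrees, less where a joint would pass 70% of its speed; a pose out of reach is approached as far as the arm can. A call with a number of a shift or a turn outside -1 to 1 is refused whole. A call with a gripper value outside its range is refused whole. The fingers move at their own pace and stop on an object; the grip force is fixed at half the most. Time passes only in rows, so rows that do not move let the fingers close. It gives the time, the measured TCP pose, the force, the opening and the grip force at its end, in the units of the state.
- state(): the state, without advancing time (a new reading comes with each control period).
- grab_frame(name): name is "scene" or "side" or "wrist"; returns the picture (400x640x3 uint8, red, green, blue); there is no depth.
- get_calibration(name): a dict with "camera_matrix" (3x3 intrinsics, pixels), "pose" (4x4, takes a point from camera to world coordinates). Camera axes: x right, y up, looking along -z (the intrinsics and any distortion apply to the point x, -y, -z); pixel columns grow to the right and rows downward; lengths in m; the calibration is good to about 2 mm. A picture is of the moment at which its call begins: read the wrist's pose just before it. get_calibration takes no time and is no camera call; for the wrist camera it gives the pose at the moment of the call.
- job_done(): hands the job in; it is judged then, once.
Trained networks look in the newest picture that a camera, given by its name, has taken for a name from the list of things; names that differ only in an ending like _2 or _b are one class to them, and where a whole thing is asked for, a point or a joint stands for the part that bears it (a point fixed in the world has none). Each returns a list of dicts, best first, with "score" (0 to 1); they miss things now and then, are a little off and sometimes report something else, mostly with a low value. They report only what shows in the picture. A call takes as long as a camera call.
- recognise(camera, query): "point" ([x, y, z] in m, in world coordinates, good to about 4 mm: the middle of the surface that is visible of it).
- regions_of(camera, query): "pixels" (400x640 bool, what is visible of it).
The state is a dict: "time": time; "joint_pos": joint angles; "joint_vel": joint speeds; "joint_efforts": joint torques, N m; "tool_pos": TCP position; "tool_rot": TCP orientation; "contact_force": force on the tool from outside, world axes, zero at the start; "ft_torque": the same for the moment, N m; "gripper_width": opening from 0.0 (shut) to 1.0 (fully open); "grasp_force": force on a finger pad.
Only numpy, scipy, OpenCV 4.12 (cv2) and the standard library are available. Lean on these libraries where they do the work, as an engineer would, in place of code of your own. Each camera call takes 0.05 s, during which the arm holds its last target. There are 200 camera calls.

## Working session

There is one attempt and no reset: what is moved stays moved. The work goes in short steps, Python scripts to look and compute and a tool call to move; the robot and the scene stay as the last step left them, time stands still between calls to the robot, and variables do not carry over. Pictures are saved under pics/ and viewed, at most 10 in all, crops included, and the job is handed in when it is done.

Besides the shell and the picture viewer there is one more tool, called after ">>>" as name(argument=value, ...), one argument or row to a line, values as JSON. apply_moves: Moves the arm, as the interface text tells. Its arguments: {"type":"object","properties":{"targets":{"type":"array"}},"required":["targets"]}

```bash
mkdir -p pics; cat > h.py <<'E'
import numpy as np, cv2
from plant import *
def snap(c,fn=None):
    im=np.array(grab_frame(c)); 
    if fn: cv2.imwrite('pics/'+fn,im[:,:,::-1])
    return im
def proj(c,P,cal=None):
    cal=cal or get_calibration(c); K=np.array(cal["camera_matrix"]);T=np.linalg.inv(np.array(cal["pose"]))
    p=np.atleast_2d(P)@T[:3,:3].T+T[:3,3]; p=p*[1,-1,-1]
    q=p@K.T; return q[:,:2]/q[:,2:]
def ray(c,uv,cal=None):
    cal=cal or get_calibration(c); K=np.array(cal["camera_matrix"]);T=np.array(cal["pose"])
    d=np.linalg.inv(K)@[uv[0],uv[1],1]; d=d*[1,-1,-1]
    return T[:3,3],T[:3,:3]@d
def onplane(c,uv,z):
    o,d=ray(c,uv); return o+d*(z-o[2])/d[2]
E
python3 - <<'E'
from h import *
a=snap('scene','a.png');b=snap('side','b.png')
cv2.imwrite('pics/ab.png',np.vstack([a,b])[:,:,::-1][::1])
for c in('scene','side'):
    cal=get_calibration(c);print(c,{k:(np.round(v,3).tolist() if not isinstance(v,str) else v) for k,v in cal.items()})
    for q in('caddy','caddy_grip','stand','timer','salt_cellar','tin','espresso_cup','jar_3','caddy_back','stand_face','catch'):
        try:
            print(c,q,[(np.round(r['point'],3).tolist(),round(r['score'],2)) for r in recognise(c,q)[:2]])
        except Exception as e: print(q,e)
s=state();print(s)
E
```

```text
scene {'camera_matrix': [[520.961, 0.0, 323.349], [0.0, 520.961, 209.984], [0.0, 0.0, 1.0]], 'pose': [[0.896, 0.265, -0.356, 0.077], [-0.444, 0.523, -0.727, -0.977], [-0.006, 0.81, 0.587, 0.928], [0.0, 0.0, 0.0, 1.0]]}
scene caddy [([0.457, -0.008, 0.039], 0.75)]
scene caddy_grip [([0.455, -0.01, 0.042], 0.6)]
scene stand [([0.607, -0.047, 0.091], 0.61), ([0.456, -0.008, 0.039], 0.2)]
scene timer [([0.462, 0.237, 0.04], 0.64)]
scene salt_cellar [([0.586, 0.26, 0.051], 0.66), ([0.609, -0.044, 0.091], 0.32)]
scene tin [([0.623, -0.236, 0.054], 0.71), ([0.458, 0.237, 0.039], 0.27)]
scene espresso_cup [([0.466, -0.191, 0.036], 0.78)]
scene jar_3 [([0.741, 0.231, 0.094], 0.57)]
scene caddy_back [([0.459, -0.008, 0.039], 0.8), ([0.626, -0.234, 0.054], 0.41)]
scene stand_face [([0.605, -0.043, 0.083], 0.85)]
scene catch [([0.46, 0.238, 0.039], 0.35)]
side {'camera_matrix': [[409.83, 0.0, 322.974], [0.0, 409.83, 200.564], [0.0, 0.0, 1.0]], 'pose': [[-0.978, 0.078, -0.194, 0.413], [-0.209, -0.354, 0.911, 0.851], [0.002, 0.932, 0.363, 0.465], [0.0, 0.0, 0.0, 1.0]]}
side caddy [([0.449, 0.006, 
[... 483 characters left out ...]
'joint_pos': array([ 1.11699864e+00,  5.27127728e-02,  1.61291383e+00, -2.64699450e-05,
        1.47597599e+00, -1.18957663e-01]), 'joint_vel': array([-0.00035162, -0.00137013,  0.00120494,  0.00034685, -0.00020765,
        0.00054068]), 'joint_efforts': array([ 3.36037974e-04, -3.93670964e+01, -3.70474863e+01, -9.90215176e-05,
        6.98397362e-04,  1.70206096e-05]), 'tool_pos': array([0.2053591 , 0.59027894, 0.25328737]), 'tool_rot': array([ 1.12346506e-05,  1.66637754e-01,  9.86018184e-01, -8.49057733e-06]), 'contact_force': array([-0.01220417, -0.23986982,  0.86054842]), 'ft_torque': array([ 0.01250613, -0.02433046,  0.04658099]), 'grasp_force': 0.0, 'gripper_width': 1.000166567229074}
```

```bash
python3 - <<'E'
import cv2
a=cv2.imread('pics/a.png');b=cv2.imread('pics/b.png')
cv2.imwrite('pics/a2.png',cv2.resize(a[60:340,170:550],None,fx=2.1,fy=2.1,interpolation=cv2.INTER_CUBIC))
cv2.imwrite('pics/b2.png',cv2.resize(b[60:340,120:500],None,fx=2.1,fy=2.1,interpolation=cv2.INTER_CUBIC))
E
```

```text
(no output)
```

View pics/a2.png

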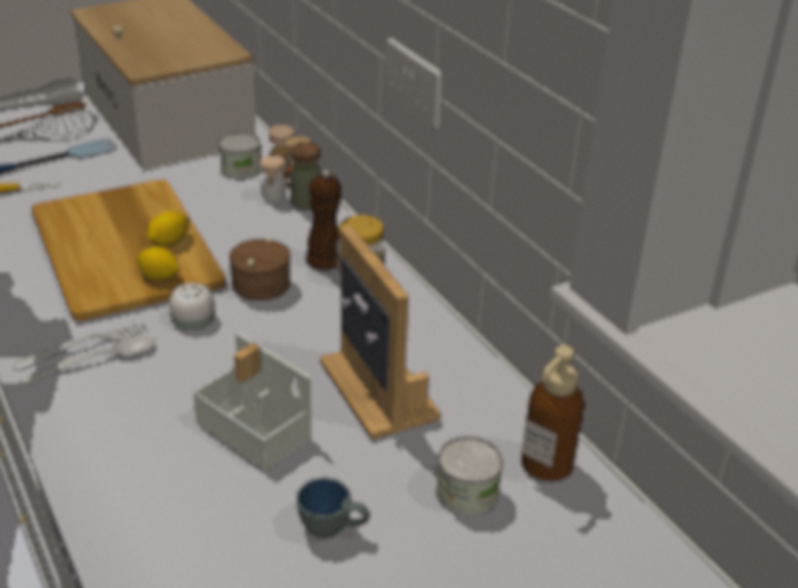

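View pics/b2.png

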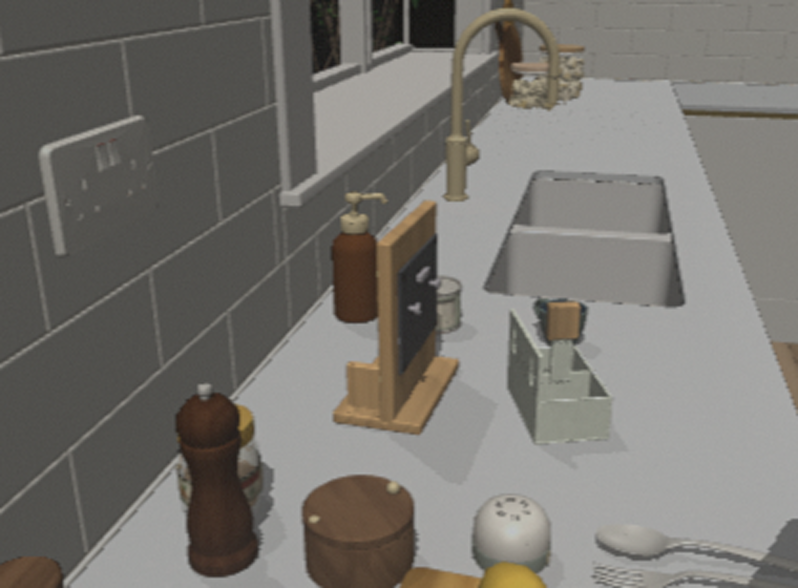

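The scene and side views show the caddy (about 260,400 in the scene crop) standing in front of the stand with its plate, its back facing the stand. Next I'll zoom in to pick keypoints.

```bash
cat >> h.py <<'E'
def crop(im,x0,y0,x1,y1,s,fn,step=10):
    c=cv2.resize(im[y0:y1,x0:x1,::-1],None,fx=s,fy=s,interpolation=cv2.INTER_LANCZOS4).copy()
    for x in range(x0,x1,step):
        cv2.line(c,(int((x-x0)*s),0),(int((x-x0)*s),6),(0,0,255),1)
        if x%20==0: cv2.putText(c,str(x),(int((x-x0)*s)+2,14),0,.4,(0,0,255),1)
    for y in range(y0,y1,step):
        cv2.line(c,(0,int((y-y0)*s)),(6,int((y-y0)*s)),(0,0,255),1)
        if y%20==0: cv2.putText(c,str(y),(8,int((y-y0)*s)+4),0,.4,(0,0,255),1)
    cv2.imwrite('pics/'+fn,c)
E
python3 - <<'E'
from h import *
a=cv2.imread('pics/a.png')[:,:,::-1];b=cv2.imread('pics/b.png')[:,:,::-1]
crop(a,255,165,385,285,5,'a3.png');crop(b,275,150,415,275,4.8,'b3.png')
E
```

```text
(no output)
```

View pics/a3.png

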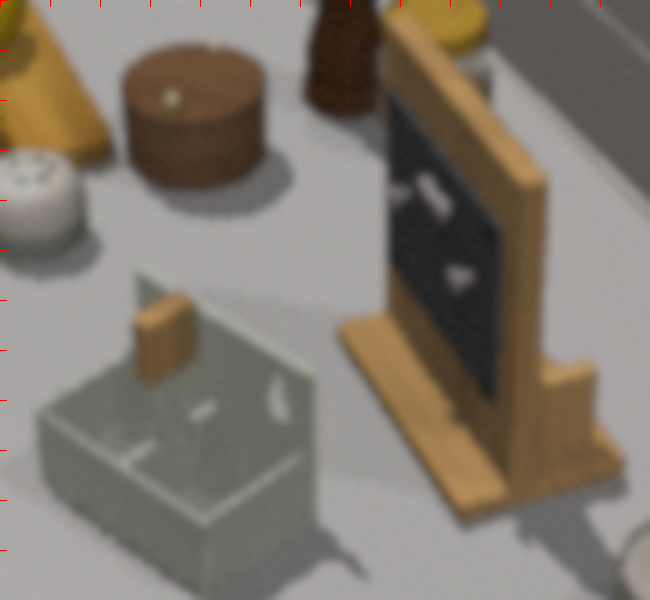

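View pics/b3.png

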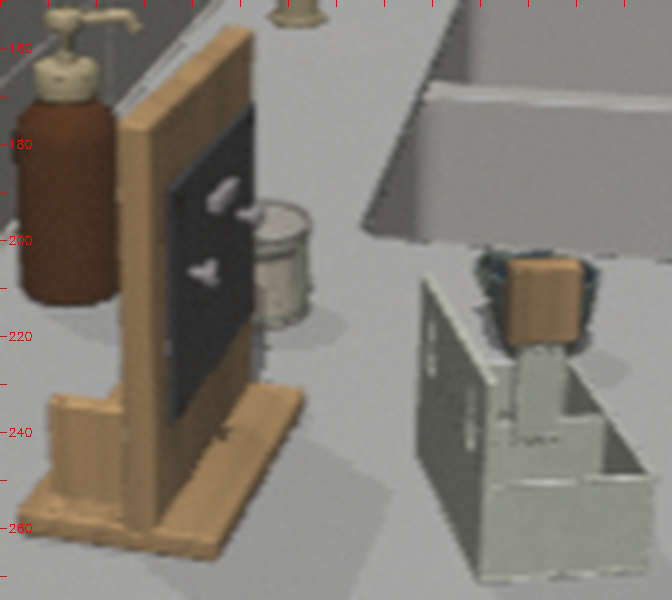

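Keypoints of both bodies are readable in the two zooms (stand corners, the screw heads at about (460,278)/(398,195) in the scene zoom and (207,270)/(252,212) in the side zoom). I'll fit the poses to them.

```bash
cat > fit.py <<'E'
from h import *
from scipy.optimize import least_squares
F={'scene':(5,255,165),'side':(4.8,275,150)}
stand={'scene':[((0,-.085,.21),(525,183)),((0,.085,.21),(385,12)),((-.025,-.085,.014),(462,512)),((-.025,.085,.014),(338,328)),((0,-.085,.014),(508,495)),((.075,-.085,.014),(622,460))],
'side':[((0,.085,.21),(152,130)),((0,-.085,.21),(253,33)),((-.025,.085,.014),(217,545)),((-.025,.085,0),(217,558)),((-.025,-.085,.014),(302,390)),((0,.085,.014),(158,532)),((.075,.085,.014),(20,515))]}
cad={'scene':[((.042,-.065,.1),(315,375)),((.042,.065,.1),(138,272)),((-.038,-.065,.05),(205,522)),((-.038,-.065,0),(203,592)),((-.038,.065,.05),(38,412)),((-.038,.065,0),(45,482)),((.042,-.065,0),(315,525)),((0,0,.13),(163,308))],
'side':[((.042,.065,.1),(485,383)),((.042,-.065,.1),(425,275)),((.042,.065,0),(480,580)),((-.038,.065,.05),(653,475)),((-.038,.065,0),(643,570)),((.042,-.065,0),(417,455)),((.017,.007,.13),(508,262)),((-.017,.007,.13),(582,262))]}
extra={'scene':[('p',0,-.07,502,228),('b',0,-.07,495,402),('p',0,.07,390,90),('b',0,.07,388,270),('h',-.01,-.04,454,274),('h',-.01,.04,397,192),('t',-.006,0,433,195)],
'side':[('p',0,.07,167,188),('b',0,.07,172,418),('p',0,-.07,255,103),('b',0,-.07,253,322),('h',-.01,.04,209,270),('h',-.01,-.04,254,212),('t',-.006,0,222,193)]}
def W(p,L): 
    c,s=np.cos(p[2]),np.sin(p[2]); L=np.atleast_2d(np.array(L,float)); return np.c_[p[0]+c*L[:,0]-s*L[:,1],p[1]+s*L[:,0]+c*L[:,1],L[:,2]]
def px(c,u): s,x,y=F[c]; return (np.array(u)+.5)/s-.5+[x,y]
cal={c:get_calibration(c) for c in F}
def res(p):
    r=[]
    for i,c in enumerate(F):
        off=p[8+2*i:10+2*i]
        for q,pose in((stand,p[:3]),(cad,p[3:6])):
            r+=list((proj(c,W(pose,[a for a,_ in q[c]]),cal[c])+off-[px(c,u) for _,u in q[c]]).ravel())
        for k,x,y,u,v in extra[c]:
            z={'p':p[7],'b':p[7]-.115,'h':p[6],'t':p[6]+.024}[k]
            r+=list((proj(c,W(p[:3],(x,y,z)),cal[c])[0]+off-px(c,(u,v)))*(1 if k in'pb' else 1.5))
    return np.r_[r,p[8:]/1.0]
s=least_squares(res,[.62,0,0,.45,0,0,.14,.18,0,0,0,0],loss='soft_l1')
p=s.x
cov=np.linalg.inv(s.jac.T@s.jac)*np.mean(s.fun**2)
print(np.round(p,4));print(np.round(np.sqrt(np.diag(cov)),4))
print(np.round(res(p),1).tolist())
E
python3 fit.py
```

```text
[ 0.6074 -0.0109 -0.0647  0.4498 -0.0105  0.3346  0.1286  0.176   0.0643
 -0.0259  0.3572  1.6383]
[0.0016 0.0026 0.0073 0.0016 0.0026 0.0107 0.0009 0.0013 0.6691 0.5684
 0.718  0.5109]
[-1.3, 0.9, -1.3, 1.1, 0.1, -1.1, -0.1, -1.3, -0.4, -0.2, 2.3, -0.6, 0.2, 0.1, 0.9, -0.8, -0.3, 1.0, 0.8, 1.7, -0.8, -0.4, -0.8, -0.1, 0.7, -0.3, 0.2, 0.4, 0.2, 0.0, 0.3, 1.2, -0.1, -0.8, 0.1, -2.1, 0.9, 0.6, -0.8, 0.3, -0.1, -0.2, 0.8, -0.5, 1.4, -0.8, -0.8, -1.2, -0.8, 1.7, 0.0, -0.5, 0.7, -0.0, -2.1, -1.0, 0.2, 0.1, -0.5, -0.4, -1.0, 0.6, 0.2, 0.0, 0.4, 0.4, -0.3, -0.4, 0.7, 1.3, 0.3, 0.6, 0.1, 0.7, -0.4, 1.8, -0.7, -0.2, -0.6, -2.0, -0.0, -0.1, 0.1, 0.1, 0.8, -0.4, 0.1, -0.0, 0.4, 1.6]
```

>>> apply_moves(
  targets=[
    {"translation": [-0.3,-0.35,-0.05],"twist": 0,"hand": 1},
    {"translation": [-0.3,-0.35,-0.05],"twist": 0,"hand": 1},
    {"translation": [-0.3,-0.35,-0.05],"twist": 0,"hand": 1},
    {"translation": [-0.3,-0.35,-0.05],"twist": 0,"hand": 1},
    {"translation": [-0.3,-0.35,-0.05],"twist": 0,"hand": 1},
    {"translation": [-0.3,-0.35,-0.05],"twist": 0,"hand": 1},
    {"translation": [-0.3,-0.35,-0.05],"twist": 0,"hand": 1},
    {"translation": [-0.3,-0.35,-0.05],"twist": 0,"hand": 1},
  ],
)

```text
time: 2.0
tool_pos: [0.3402, 0.2453, 0.2937]
tool_rot: [0.0, 0.166, 0.986, 0.0]
contact_force: [2.2, -0.6, -0.5]
gripper_width: 1.002
grasp_force: 0.0
```

>>> apply_moves(
  targets=[
    {"translation": [-0.3,-0.35,0],"twist": 0,"hand": 1},
    {"translation": [-0.3,-0.35,0],"twist": 0,"hand": 1},
    {"translation": [-0.3,-0.35,0],"twist": 0,"hand": 1},
    {"translation": [-0.3,-0.35,0],"twist": 0,"hand": 1},
    {"translation": [-0.3,-0.35,0],"twist": 0,"hand": 1},
    {"translation": [0,0,0],"twist": -1,"hand": 1},
    {"translation": [0,0,0],"twist": -1,"hand": 1},
    {"translation": [0,0,0],"twist": -1,"hand": 1},
  ],
)

```text
time: 2.8
tool_pos: [0.4243, 0.0317, 0.2934]
tool_rot: [0.0, 0.016, 1.0, 0.0]
contact_force: [0.3, -0.1, -0.3]
gripper_width: 0.997
grasp_force: 0.0
```

>>> apply_moves(
  targets=[
    {"translation": [0,0,0],"twist": -1,"hand": 1},
    {"translation": [0,0,0],"twist": -1,"hand": 1},
    {"translation": [0,0,0],"twist": -1,"hand": 1},
    {"translation": [0,0,0],"twist": -0.7,"hand": 1},
    {"translation": [0,0,0],"twist": 0,"hand": 1},
    {"translation": [0,0,0],"twist": 0,"hand": 1},
  ],
)

```text
time: 3.4
tool_pos: [0.4242, 0.0324, 0.2934]
tool_rot: [0.0, -0.166, 0.986, -0.0]
contact_force: [-0.0, 1.0, 0.8]
gripper_width: 0.999
grasp_force: 0.0
```

```bash
python3 - <<'E'
from h import *
cal=get_calibration('wrist');print(np.round(cal['pose'],3).tolist(),np.round(cal['camera_matrix'],1).tolist())
w=snap('wrist','w.png')
for q in('caddy_grip','stand','catch'): print(q,[(np.round(r['point'],3).tolist(),round(r['score'],2)) for r in recognise('wrist',q)[:2]])
from fit import W,p
for n,P in(('grip',W(p[3:6],[(x,y,.13) for x in(-.017,.017) for y in(-.007,.007)])),('plate',W(p[3:6],[(.042,-.065,.1),(.042,.065,.1)])),('stand',W(p[:3],[(0,-.085,.21),(0,.085,.21),(-.011,.04,p[6]),(-.011,-.04,p[6])]))):
    print(n,np.round(proj('wrist',P,cal)).tolist())
E
```

```text
[[-0.329, -0.9, -0.287, 0.351], [0.944, -0.313, -0.1, 0.007], [-0.0, -0.304, 0.953, 0.414], [0.0, 0.0, 0.0, 1.0]] [[341.2, 0.0, 319.5], [0.0, 341.2, 201.8], [0.0, 0.0, 1.0]]
caddy_grip [([0.46, -0.004, 0.022], 0.71)]
stand [([0.609, 0.011, 0.079], 0.83)]
catch [([0.603, -0.01, 0.15], 0.69)]
[ 0.6074 -0.0109 -0.0647  0.4498 -0.0105  0.3346  0.1286  0.176   0.0643
 -0.0259  0.3572  1.6383]
[0.0016 0.0026 0.0073 0.0016 0.0026 0.0107 0.0009 0.0013 0.6691 0.5684
 0.718  0.5109]
[-1.3, 0.9, -1.3, 1.1, 0.1, -1.1, -0.1, -1.3, -0.4, -0.2, 2.3, -0.6, 0.2, 0.1, 0.9, -0.8, -0.3, 1.0, 0.8, 1.7, -0.8, -0.4, -0.8, -0.1, 0.7, -0.3, 0.2, 0.4, 0.2, 0.0, 0.3, 1.2, -0.1, -0.8, 0.1, -2.1, 0.9, 0.6, -0.8, 0.3, -0.1, -0.2, 0.8, -0.5, 1.4, -0.8, -0.8, -1.2, -0.8, 1.7, 0.0, -0.5, 0.7, -0.0, -2.1, -1.0, 0.2, 0.1, -0.5, -0.4, -1.0, 0.6, 0.2, 0.0, 0.4, 0.4, -0.3, -0.4, 0.7, 1.3, 0.3, 0.6, 0.1, 0.7, -0.4, 1.8, -0.7, -0.2, -0.6, -2.0, -0.0, -0.1, 0.1, 0.1, 0.8, -0.4, 0.1, -0.0, 0.4, 1.6]
grip [[254.0, 180.0], [271.0, 180.0], [257.0, 217.0], [272.0, 217.0]]
plate [[205.0, 230.0], [336.0, 230.0]]
stand [[80.0, 377.0], [291.0, 442.0], [260.0, 344.0], [184.0, 318.0]]
```

View pics/w.png

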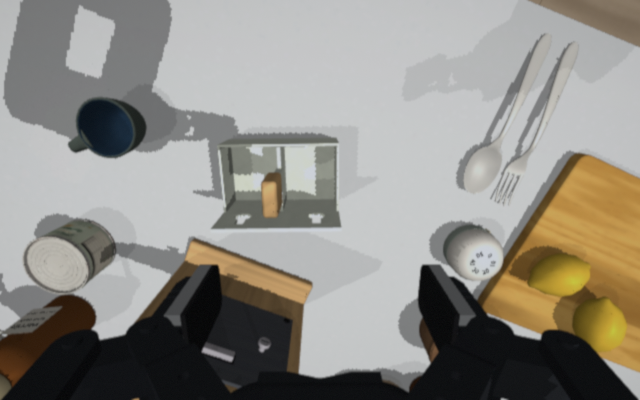

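The wrist view shows the caddy's plate edge at (212–341, 228), the grip at (263–279, 172–217), the foot's front edge, the tongue at (218,353) and one screw at (265,345). That is about 5 px from the prediction, so I'll zoom and refit.

```bash
python3 - <<'E'
from h import *
w=cv2.imread('pics/w.png')[:,:,::-1]
crop(w,130,125,350,390,2.26,'w3.png',)
crop(w,140,225,330,375,3.95,'w4.png')
E
```

```text
(no output)
```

View pics/w4.png

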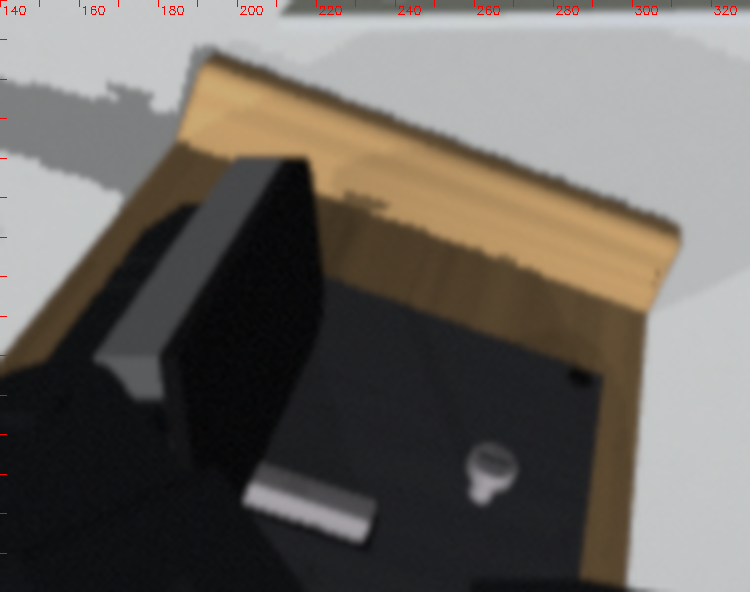

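```bash
python3 - <<'E'
from h import *
w=cv2.imread('pics/w.png')
hsv=cv2.cvtColor(w,cv2.COLOR_BGR2HSV)
m=((hsv[...,1]>90)&(hsv[...,0]<25))[165:222,250:290]
for r in range(0,57,4):
    c=np.where(m[r])[0]; print(r+165,(c.min()+250,c.max()+250) if len(c) else None, w[r+165,271].tolist())
# plate edge cols: gradient along rows 225..231
g=w[:,:,1].astype(int)
for r in (224,226,228): print(r,g[r,205:222].tolist(),g[r,333:348].tolist())
print([g[220:236,c].tolist() for c in(225,300)])
E
sed -i "s/^print.*//" fit.py
python3 - <<'E'
s=open('fit.py').read()
s=s.replace("F={'scene'","F={'wrist':(3.95,140,225),'scene'")
s=s.replace("stand={","stand={'wrist':[((-.025,-.085,.014),(205,65)),((-.025,.085,.014),(680,240)),((0,-.085,.014),(178,143)),((0,.085,.014),(647,313))],\n",1)
s=s.replace("cad={","cad={'wrist':CW,\n",1).replace("extra={","extra={'wrist':[('h',-.011,.04,492,466),('t',-.006,0,312,492),('b',-.001,.07,602,375)],\n",1)
s=s.replace("stand={","CW=[]\nstand={",1).replace("+off-","+off-",1)
s=s.replace(",0,0,0,0],loss",",0,0,0,0,0,0],loss")
s=s.replace("r=[]","r=[]").replace("p[8:]/1.0","p[8:10]/.7,p[10:]/2")
s=s.replace("cal={c:get_calibration(c) for c in F}","""import json,os
if not os.path.exists('cal.json'): json.dump({c:{k:np.array(v).tolist() for k,v in get_calibration(c).items()} for c in F},open('cal.json','w'))
cal=json.load(open('cal.json'))""")
open('fit.py','w').write(s)
E
```

```text
165 None [138, 148, 145]
169 None [138, 149, 145]
173 (np.int64(274), np.int64(277)) [60, 79, 92]
177 (np.int64(266), np.int64(280)) [44, 67, 84]
181 (np.int64(263), np.int64(280)) [67, 100, 125]
185 (np.int64(262), np.int64(280)) [119, 175, 203]
189 (np.int64(262), np.int64(280)) [118, 174, 203]
193 (np.int64(262), np.int64(280)) [112, 165, 203]
197 (np.int64(262), np.int64(280)) [106, 157, 196]
201 (np.int64(262), np.int64(280)) [102, 151, 187]
205 (np.int64(263), np.int64(280)) [103, 154, 192]
209 (np.int64(263), np.int64(278)) [102, 151, 188]
213 (np.int64(263), np.int64(277)) [98, 144, 180]
217 (np.int64(266), np.int64(274)) [83, 109, 128]
221 None [92, 99, 97]
224 [201, 200, 201, 201, 200, 201, 200, 193, 174, 137, 109, 100, 99, 99, 99, 100, 100] [101, 102, 101, 101, 101, 101, 104, 132, 183, 200, 201, 201, 201, 201, 201]
226 [200, 201, 201, 200, 200, 198, 185, 152, 117, 101, 99, 99, 99, 100, 100, 100, 99] [117, 118, 118, 117, 118, 117, 119, 133, 170, 195, 201, 201, 201, 201, 201]
228 [200, 200, 201, 201, 198, 185, 156, 138, 134, 133, 133, 133, 134, 134, 134, 134, 134] [193, 194, 195, 194, 195, 195, 194, 196, 200, 201, 201, 201, 201, 201, 201]
[[100, 102, 101, 101, 101, 99, 99, 110, 144, 185, 205, 208, 205, 202, 200, 199], [101, 102, 102, 102, 102, 102, 108, 135, 180, 204, 207, 201, 192, 186, 186, 186]]
```

```bash
python3 - <<'E'
s=open('fit.py').read()
s=s.replace("CW=[]","f=lambda x,y:((x+.5-140)*3.95-.5,(y+.5-225)*3.95-.5)\nCW=[((.042,-.065,.1),f(211.5,228.6)),((.042,.065,.1),f(341.3,227.8)),((-.017,-.007,.13),f(262,181.5)),((.017,-.007,.13),f(263.3,217))]")
open('fit.py','w').write(s)
E
cat >> fit.py <<'E'
if __name__=='__main__':
    print(np.round(p,4));print(np.round(np.sqrt(np.diag(cov)),4))
    print(np.round(res(p)[:22],1).tolist(), np.abs(res(p)).max())
    Z=state();print('grip in world',np.round(p[3:6],4))
E
python3 fit.py
```

```text
[ 0.6058 -0.0073 -0.0664  0.448  -0.0049  0.335   0.1272  0.1761  0.0193
 -0.0697  1.3491  0.5938 -0.0372  0.6639]
[0.0011 0.0008 0.0075 0.001  0.0009 0.0113 0.0009 0.0014 0.6963 0.6959
 0.4428 0.3643 0.5091 0.3306]
[-1.8, -0.4, 0.9, 1.0, -0.4, -3.9, 2.2, -2.5, -0.8, 1.5, 0.5, 2.4, -0.8, -1.9, -0.1, -0.0, 0.2, 0.0, -0.2, 2.2, 1.0, -0.6] 3.864201528628712
grip in world [ 0.448  -0.0049  0.335 ]
```

>>> apply_moves(
  targets=[
    {"translation": [-0.05,-0.21,0.1],"twist": 0,"hand": 1},
    {"translation": [-0.05,-0.22,0.1],"twist": 0,"hand": 1},
    {"translation": [0,0,0.4],"twist": 0,"hand": 1},
    {"translation": [0,0,0.4],"twist": 0,"hand": 1},
    {"translation": [0,0,0.3],"twist": 0,"hand": 1},
    {"translation": [0,0,0.25],"twist": 0,"hand": 1},
    {"translation": [0,0,0.12],"twist": 0,"hand": 1},
    {"translation": [0,0,0.1],"twist": 0,"hand": 1},
  ],
)

```text
time: 4.4
tool_pos: [0.4477, -0.0049, 0.1157]
tool_rot: [-0.0, -0.167, 0.986, 0.0]
contact_force: [0.3, 0.2, 1.1]
gripper_width: 0.999
grasp_force: 0.0
```

>>> apply_moves(
  targets=[
    {"translation": [0,0,0],"twist": 0,"hand": 0.6},
    {"translation": [0,0,0],"twist": 0,"hand": 0.4},
    {"translation": [0,0,0],"twist": 0,"hand": 0.3},
  ],
)

```text
time: 4.7
tool_pos: [0.4489, -0.0051, 0.1179]
tool_rot: [0.001, -0.167, 0.986, -0.0]
contact_force: [0.4, 0.2, 0.5]
gripper_width: 0.513
grasp_force: 0.0
```

>>> apply_moves(
  targets=[
    {"translation": [0,0,0],"twist": 0,"hand": 0.2},
    {"translation": [0,0,0],"twist": 0,"hand": 0.2},
    {"translation": [0,0,0],"twist": 0,"hand": 0},
    {"translation": [0,0,0],"twist": 0,"hand": 0},
    {"translation": [0,0,0],"twist": 0,"hand": 0},
    {"translation": [0,0,0],"twist": 0,"hand": 0},
  ],
)

```text
time: 5.3
tool_pos: [0.4481, -0.0052, 0.1169]
tool_rot: [0.0, -0.167, 0.986, -0.0]
contact_force: [0.1, -1.4, 1.7]
gripper_width: 0.154
grasp_force: 61.0
```

>>> apply_moves(
  targets=[
    {"translation": [0,0,-0.05],"twist": 0,"hand": 0},
    {"translation": [0,0,-0.13],"twist": 0,"hand": 0},
    {"translation": [0,0,-0.25],"twist": 0,"hand": 0},
    {"translation": [0,0,-0.25],"twist": 0,"hand": 0},
    {"translation": [0,0,0],"twist": 1,"hand": 0},
    {"translation": [0,0,0],"twist": 1,"hand": 0},
    {"translation": [0,0,0],"twist": 1,"hand": 0},
    {"translation": [0,0,0],"twist": 1,"hand": 0},
  ],
)

```text
time: 6.1
tool_pos: [0.4475, -0.0047, 0.1847]
tool_rot: [-0.0, 0.034, 0.999, 0.0]
contact_force: [0.1, 0.3, -1.5]
gripper_width: 0.157
grasp_force: 60.2
```

>>> apply_moves(
  targets=[
    {"translation": [-0.2,0.02,0],"twist": 0,"hand": 0},
    {"translation": [-0.2,0.02,0],"twist": 0,"hand": 0},
    {"translation": [-0.2,0.02,0],"twist": 0,"hand": 0},
    {"translation": [-0.16,0.02,0],"twist": 0,"hand": 0},
    {"translation": [-0.1,0,0],"twist": 0,"hand": 0},
    {"translation": [0,0,0],"twist": 0,"hand": 0},
    {"translation": [0,0,0],"twist": 0,"hand": 0},
  ],
)

```text
time: 6.8
tool_pos: [0.5336, -0.0025, 0.1841]
tool_rot: [-0.001, 0.032, 0.999, 0.0]
contact_force: [-1.4, 0.6, -2.3]
gripper_width: 0.156
grasp_force: 60.1
```

```bash
python3 - <<'E'
from h import *
import json
json.dump({c:np.array(get_calibration(c)['pose']).tolist() for c in('wrist','side','scene')},open('cal2.json','w'))
s=state();print(np.round(s['tool_pos'],4),np.round(s['tool_rot'],4),s['contact_force'])
w=snap('wrist','w5.png');b=snap('side','b5.png');a=snap('scene','a5.png')
crop(b,275,130,415,275,4,'b6.png');crop(a,265,140,385,285,4,'a6.png')
x=cv2.imread('pics/b6.png')[:,:400];y=cv2.imread('pics/a6.png')[:580,80:480]
cv2.imwrite('pics/ba.png',np.hstack([x[:580],y]))
E
```

```text
[ 0.5336 -0.0025  0.1841] [-6.000e-04  3.240e-02  9.995e-01  1.000e-04] [-1.42919671  0.61525592 -2.26803643]
```

View pics/ba.png

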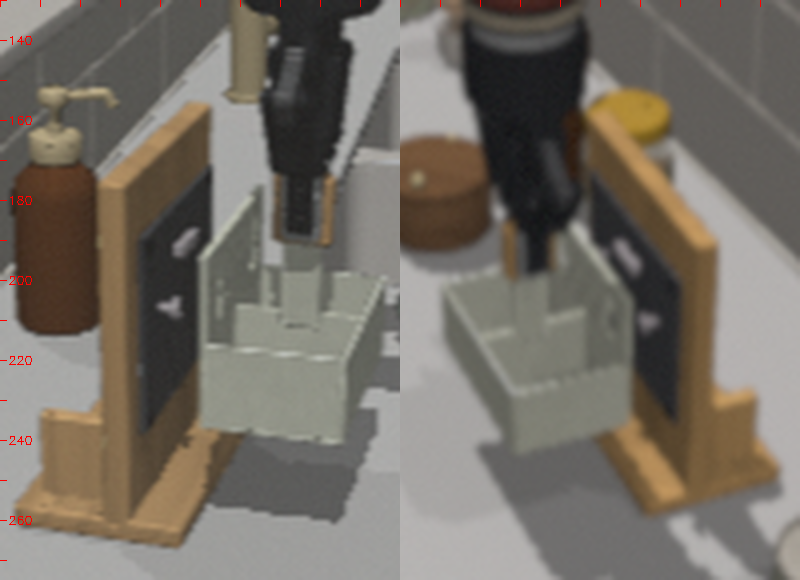

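View pics/w5.png

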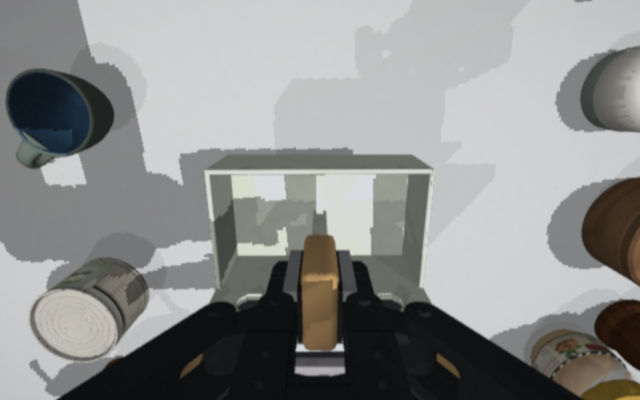

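The side/scene composite shows the caddy held level in front of the plate with the openings slightly above the screws. The wrist view shows the bin centred under the gripper (grip at 320,290). I'll check the relative pose numerically.

```bash
cat > rel.py <<'E'
from fit import *
obs={'side':[((.042,.065,.1),(200,258)),((.042,-.065,.1),(258,190)),((-.038,.065,.05),(343,358)),((-.038,.065,0),(342,443)),((.042,.065,0),(203,432))],
'scene':[((.042,-.065,.1),(310,298)),((.042,-.065,0),(312,425)),((-.038,-.065,.05),(195,390)),((-.038,-.065,0),(195,452)),((-.038,.065,.05),(123,283))]}
G={'side':(4,275,130),'scene':(4,265,140)}
t=[.5336,-.0025,.1841]
def r2(q):
    r=[]
    for i,c in enumerate(F):
        if c=='wrist':continue
        s,x,y=G[c];off=p[8+2*i:10+2*i]
        P=W(q[[0,1,3]],[a for a,_ in obs[c]]);P[:,2]+=q[2]
        r+=list((proj(c,P,cal[c])+off-((np.array([u for _,u in obs[c]])+.5)/s-.5+[x,y])).ravel())
    return np.array(r)
k=least_squares(r2,[t[0],t[1],t[2]-.1169,-.065],loss='soft_l1')
print(np.round(k.x,4),'cmd',t,t[2]-.1169);print(np.round(k.fun,1).tolist())
print('sd',np.round(np.sqrt(np.diag(np.linalg.inv(k.jac.T@k.jac)))*.8,4))
c,s=np.cos(p[2]),np.sin(p[2]);d=k.x[:2]-p[:2];print('rel in stand',c*d[0]+s*d[1],-s*d[0]+c*d[1],'opening-h',k.x[2]+.065-p[6])
E
python3 rel.py
```

```text
[ 0.5331 -0.0008  0.0678 -0.055 ] cmd [0.5336, -0.0025, 0.1841] 0.06720000000000001
[0.5, 0.1, -0.5, -0.4, -0.4, 1.1, -0.0, 1.0, -0.9, -0.4, -0.4, -0.3, -0.7, -1.5, 0.7, 0.6, 0.1, 0.8, -1.3, -0.9]
sd [0.0008 0.0014 0.0009 0.0109]
rel in stand -0.07297137237271265 0.001597980132432752 opening-h 0.005519538923375478
```

>>> apply_moves(
  targets=[
    {"translation": [-0.05,-0.005,0],"twist": 0,"hand": 0},
    {"translation": [-0.05,0,0],"twist": 0,"hand": 0},
    {"translation": [-0.04,0,0],"twist": 0,"hand": 0},
    {"translation": [-0.01,0,0],"twist": 0,"hand": 0},
    {"translation": [-0.01,0,0],"twist": 0,"hand": 0},
    {"translation": [0,0,0],"twist": 0,"hand": 0},
  ],
)

```text
time: 7.55
tool_pos: [0.5501, -0.004, 0.1842]
tool_rot: [-0.0, 0.032, 0.999, 0.0]
contact_force: [-0.4, -0.5, -2.5]
gripper_width: 0.157
grasp_force: 60.1
```

>>> apply_moves(
  targets=[
    {"translation": [-0.01,0,0],"twist": 0,"hand": 0},
    {"translation": [-0.01,0,0],"twist": 0,"hand": 0},
    {"translation": [0,0,0],"twist": 0,"hand": 0},
  ],
)

```text
time: 7.85
tool_pos: [0.5515, -0.0041, 0.1842]
tool_rot: [-0.001, 0.032, 0.999, 0.0]
contact_force: [-3.8, 0.1, -0.3]
gripper_width: 0.159
grasp_force: 60.4
```

Contact came at x≈0.551 with 4 N, on the head fronts as expected. Now I'll slide down in small steps under light pressure.

>>> apply_moves(
  targets=[
    {"translation": [0,0,0.01],"twist": 0,"hand": 0},
    {"translation": [0,0,0.01],"twist": 0,"hand": 0},
    {"translation": [0,0,0.01],"twist": 0,"hand": 0},
    {"translation": [0,0,0],"twist": 0,"hand": 0},
  ],
)

```text
time: 8.25
tool_pos: [0.5518, -0.0042, 0.1808]
tool_rot: [-0.0, 0.032, 0.999, -0.0]
contact_force: [-2.8, -0.1, -1.2]
gripper_width: 0.156
grasp_force: 60.2
```

>>> apply_moves(
  targets=[
    {"translation": [0,0,0.01],"twist": 0,"hand": 0},
    {"translation": [-0.01,0,0],"twist": 0,"hand": 0},
    {"translation": [0,0,0],"twist": 0,"hand": 0},
  ],
)

```text
time: 8.55
tool_pos: [0.5535, -0.0042, 0.1801]
tool_rot: [0.001, 0.032, 0.999, 0.0]
contact_force: [0.7, -0.3, -3.9]
gripper_width: 0.16
grasp_force: 59.8
```

>>> apply_moves(
  targets=[
    {"translation": [-0.01,0,0],"twist": 0,"hand": 0},
    {"translation": [-0.01,0,0],"twist": 0,"hand": 0},
    {"translation": [0,0,0],"twist": 0,"hand": 0},
  ],
)

```text
time: 8.85
tool_pos: [0.5551, -0.0044, 0.1801]
tool_rot: [-0.0, 0.032, 0.999, 0.0]
contact_force: [-0.6, -0.3, -3.3]
gripper_width: 0.156
grasp_force: 59.9
```

>>> apply_moves(
  targets=[
    {"translation": [0,0,0.01],"twist": 0,"hand": 0},
    {"translation": [-0.01,0,0],"twist": 0,"hand": 0},
    {"translation": [-0.01,0,0],"twist": 0,"hand": 0},
    {"translation": [0,0,0],"twist": 0,"hand": 0},
  ],
)

```text
time: 9.25
tool_pos: [0.5566, -0.0045, 0.1794]
tool_rot: [-0.001, 0.032, 0.999, 0.0]
contact_force: [-4.3, 0.8, -0.8]
gripper_width: 0.157
grasp_force: 60.3
```

>>> apply_moves(
  targets=[
    {"translation": [-0.01,0,0],"twist": 0,"hand": 0},
    {"translation": [-0.01,0,0],"twist": 0,"hand": 0},
    {"translation": [0,0,0],"twist": 0,"hand": 0},
  ],
)

```text
time: 9.55
tool_pos: [0.5588, -0.0046, 0.1792]
tool_rot: [-0.0, 0.032, 0.999, 0.0]
contact_force: [-5.0, 0.8, -0.4]
gripper_width: 0.15
grasp_force: 60.4
```

>>> apply_moves(
  targets=[
    {"translation": [-0.01,0,0],"twist": 0,"hand": 0},
    {"translation": [-0.01,0,0],"twist": 0,"hand": 0},
    {"translation": [0,0,0],"twist": 0,"hand": 0},
  ],
)

```text
time: 9.85
tool_pos: [0.5607, -0.0047, 0.1791]
tool_rot: [-0.001, 0.032, 0.999, 0.0]
contact_force: [-5.5, -0.0, 0.2]
gripper_width: 0.156
grasp_force: 60.4
```

>>> apply_moves(
  targets=[
    {"translation": [-0.01,0,0],"twist": 0,"hand": 0},
    {"translation": [0,0,0],"twist": 0,"hand": 0},
  ],
)

```text
time: 10.05
tool_pos: [0.5615, -0.0048, 0.179]
tool_rot: [-0.001, 0.032, 0.999, 0.0]
contact_force: [-5.9, 1.2, 0.6]
gripper_width: 0.155
grasp_force: 60.4
```

>>> apply_moves(
  targets=[
    {"translation": [-0.01,0,0],"twist": 0,"hand": 0},
    {"translation": [0,0,0],"twist": 0,"hand": 0},
  ],
)

```text
time: 10.25
tool_pos: [0.5622, -0.0048, 0.179]
tool_rot: [-0.001, 0.033, 0.999, 0.0]
contact_force: [-7.7, 1.3, 1.4]
gripper_width: 0.157
grasp_force: 60.5
```

>>> apply_moves(
  targets=[
    {"translation": [-0.005,0,0],"twist": 0,"hand": 0},
    {"translation": [0,0,0],"twist": 0,"hand": 0},
  ],
)

```text
time: 10.45
tool_pos: [0.5623, -0.0047, 0.1789]
tool_rot: [-0.002, 0.033, 0.999, 0.0]
contact_force: [-9.9, 0.7, 1.0]
gripper_width: 0.158
grasp_force: 60.7
```

Flush with the plate, since the force is now rising stiffly. Now I'll slide down gently.

>>> apply_moves(
  targets=[
    {"translation": [0,0,0.01],"twist": 0,"hand": 0},
    {"translation": [0,0,0.01],"twist": 0,"hand": 0},
    {"translation": [0,0,0.01],"twist": 0,"hand": 0},
    {"translation": [0,0,0],"twist": 0,"hand": 0},
  ],
)

```text
time: 10.85
tool_pos: [0.5622, -0.0048, 0.176]
tool_rot: [-0.002, 0.033, 0.999, 0.0]
contact_force: [-8.9, 0.2, 1.6]
gripper_width: 0.156
grasp_force: 60.7
```

>>> apply_moves(
  targets=[
    {"translation": [0,0,0.01],"twist": 0,"hand": 0},
    {"translation": [0,0,0.01],"twist": 0,"hand": 0},
    {"translation": [0,0,0.01],"twist": 0,"hand": 0},
    {"translation": [0,0,0],"twist": 0,"hand": 0},
  ],
)

```text
time: 11.25
tool_pos: [0.5623, -0.0049, 0.173]
tool_rot: [-0.002, 0.033, 0.999, -0.0]
contact_force: [-9.5, 0.6, 1.7]
gripper_width: 0.159
grasp_force: 60.8
```

>>> apply_moves(
  targets=[
    {"translation": [0,0,0.015],"twist": 0,"hand": 0},
    {"translation": [0,0,0.015],"twist": 0,"hand": 0},
    {"translation": [0,0,0.015],"twist": 0,"hand": 0},
    {"translation": [0,0,0.015],"twist": 0,"hand": 0},
    {"translation": [0,0,0],"twist": 0,"hand": 0},
  ],
)

```text
time: 11.75
tool_pos: [0.5622, -0.0049, 0.1669]
tool_rot: [-0.002, 0.033, 0.999, -0.0]
contact_force: [-9.2, 0.6, 1.9]
gripper_width: 0.157
grasp_force: 60.7
```

>>> apply_moves(
  targets=[
    {"translation": [0,0,0.01],"twist": 0,"hand": 0},
    {"translation": [0,0,0.01],"twist": 0,"hand": 0},
    {"translation": [0,0,0.01],"twist": 0,"hand": 0},
    {"translation": [0,0,0],"twist": 0,"hand": 0},
  ],
)

```text
time: 12.15
tool_pos: [0.5622, -0.0049, 0.1641]
tool_rot: [-0.002, 0.033, 0.999, -0.0]
contact_force: [-9.4, -0.6, 2.3]
gripper_width: 0.155
grasp_force: 60.9
```

>>> apply_moves(
  targets=[
    {"translation": [0,0,0.01],"twist": 0,"hand": 0},
    {"translation": [0,0,0.01],"twist": 0,"hand": 0},
    {"translation": [0,0,0],"twist": 0,"hand": 0},
  ],
)

```text
time: 12.45
tool_pos: [0.5624, -0.0049, 0.162]
tool_rot: [-0.002, 0.033, 0.999, -0.0]
contact_force: [-8.8, 0.5, 1.8]
gripper_width: 0.153
grasp_force: 60.7
```

>>> apply_moves(
  targets=[
    {"translation": [0,0,0.01],"twist": 0,"hand": 0},
    {"translation": [0,0,0.005],"twist": 0,"hand": 0},
    {"translation": [0,0,0],"twist": 0,"hand": 0},
  ],
)

```text
time: 12.75
tool_pos: [0.5624, -0.005, 0.1606]
tool_rot: [-0.002, 0.033, 0.999, -0.0]
contact_force: [-9.0, 0.0, 1.9]
gripper_width: 0.157
grasp_force: 60.8
```

>>> apply_moves(
  targets=[
    {"translation": [0,0,0.01],"twist": 0,"hand": 0},
    {"translation": [0,0,0],"twist": 0,"hand": 0},
  ],
)

```text
time: 12.95
tool_pos: [0.5624, -0.005, 0.1595]
tool_rot: [-0.002, 0.033, 0.999, -0.0]
contact_force: [-8.7, -0.1, 2.2]
gripper_width: 0.158
grasp_force: 60.8
```

>>> apply_moves(
  targets=[
    {"translation": [0,0,0.005],"twist": 0,"hand": 0},
    {"translation": [0,0,0],"twist": 0,"hand": 0},
  ],
)

```text
time: 13.15
tool_pos: [0.5624, -0.005, 0.1591]
tool_rot: [-0.002, 0.033, 0.999, -0.0]
contact_force: [-9.6, -0.7, 1.8]
gripper_width: 0.155
grasp_force: 60.8
```

>>> apply_moves(
  targets=[
    {"translation": [0,0,0.01],"twist": 0,"hand": 0},
    {"translation": [0,0,0],"twist": 0,"hand": 0},
  ],
)

```text
time: 13.35
tool_pos: [0.5624, -0.005, 0.1585]
tool_rot: [-0.002, 0.033, 0.999, -0.0]
contact_force: [-10.1, -1.0, 4.3]
gripper_width: 0.155
grasp_force: 61.0
```

>>> apply_moves(
  targets=[
    {"translation": [0,0,0.005],"twist": 0,"hand": 0},
    {"translation": [0,0,0],"twist": 0,"hand": 0},
  ],
)

```text
time: 13.55
tool_pos: [0.5624, -0.005, 0.1585]
tool_rot: [-0.002, 0.033, 0.999, -0.0]
contact_force: [-11.8, -0.2, 6.0]
gripper_width: 0.158
grasp_force: 61.3
```

>>> apply_moves(
  targets=[
    {"translation": [0,0,0.005],"twist": 0,"hand": 0},
    {"translation": [0,0,0],"twist": 0,"hand": 0},
  ],
)

```text
time: 13.75
tool_pos: [0.5624, -0.005, 0.1584]
tool_rot: [-0.002, 0.033, 0.999, -0.0]
contact_force: [-13.9, 0.7, 9.3]
gripper_width: 0.156
grasp_force: 61.7
```

It stopped at z=0.1584 with the force rising, which looks like the end of travel. I'll look at the catch before releasing.

```bash
python3 - <<'E'
from h import *
from fit import W,p
P=W(p[:3],[(-.006,0,.1255+.024),(0,0,.1255+.016),(0,-.065,.1255+.016),(0,.065,.1255+.016)])
t=[]
for c,(w,h) in(('side',(66,50)),('scene',(66,50)),('wrist',(133,50))):
    q=proj(c,P);print(c,np.round(q,1).tolist())
    im=snap(c,c+'7.png');x,y=np.clip(np.round(q[0]).astype(int),[w//2,h//2],[640-w//2,400-h//2])
    crop(im,x-w//2,y-h//2,x-w//2+w,y-h//2+h,6,c+'8.png')
    t.append(cv2.imread('pics/'+c+'8.png'))
t2=np.hstack(t[:2]);m=np.zeros((t2.shape[0]+t[2].shape[0],800,3),np.uint8);m[:t2.shape[0],:t2.shape[1]]=t2;m[t2.shape[0]:,:t[2].shape[1]]=t[2][:,:800]
cv2.imwrite('pics/m.png',m)
for q in('catch',):
  for c in('wrist','scene','side'): print(c,[(np.round(r['point'],3).tolist(),round(r['score'],2)) for r in recognise(c,q)[:2]])
E
```

```text
side [[321.4, 189.8], [318.8, 192.8], [326.4, 184.0], [310.3, 202.9]]
scene [[339.8, 203.9], [341.9, 205.9], [352.5, 219.7], [332.0, 193.0]]
wrist [[320.6, 353.3], [320.5, 351.6], [188.0, 351.3], [453.0, 351.8]]
wrist [([0.602, -0.012, 0.152], 0.58)]
scene []
side []
```

View pics/m.png

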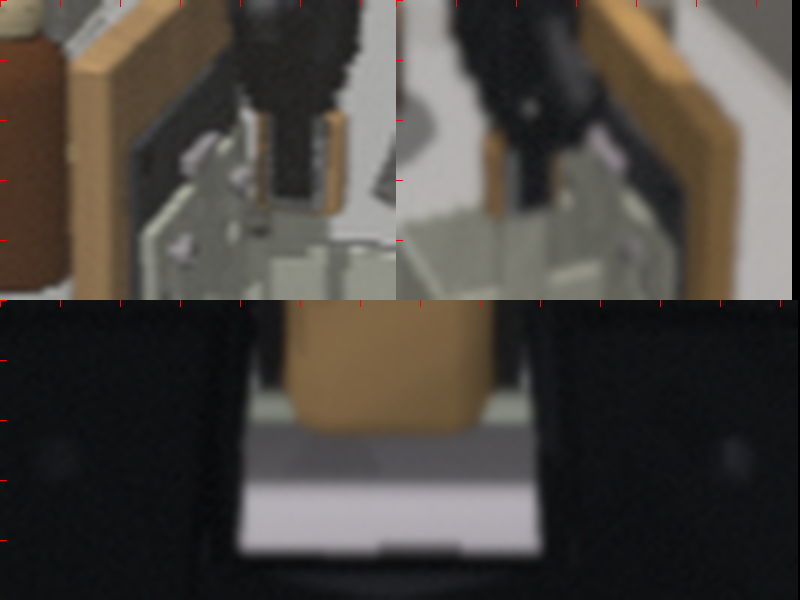

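The mosaic shows the tongue standing out over the plate's top edge (side crop 200,150; wrist crop shows its full front and top faces at 390,480), with the screw heads in the slots. I'll relax the pressure and then open.

>>> apply_moves(
  targets=[
    {"translation": [0.01,0,-0.01],"twist": 0,"hand": 0},
    {"translation": [0,0,-0.005],"twist": 0,"hand": 0},
    {"translation": [0,0,0],"twist": 0,"hand": 0},
  ],
)

```text
time: 14.35
tool_pos: [0.5622, -0.005, 0.1585]
tool_rot: [-0.0, 0.033, 0.999, -0.0]
contact_force: [-5.2, -0.9, -0.1]
gripper_width: 0.155
grasp_force: 60.3
```

>>> apply_moves(
  targets=[
    {"translation": [0,0,0],"twist": 0,"hand": 0.25},
    {"translation": [0,0,0],"twist": 0,"hand": 0.4},
    {"translation": [0,0,0],"twist": 0,"hand": 0.6},
    {"translation": [0,0,0],"twist": 0,"hand": 0.6},
    {"translation": [0,0,0],"twist": 0,"hand": 0.6},
    {"translation": [0,0,0],"twist": 0,"hand": 0.6},
  ],
)

```text
time: 14.95
tool_pos: [0.5627, -0.0048, 0.1589]
tool_rot: [0.0, 0.032, 0.999, -0.0]
contact_force: [-0.2, -0.3, -0.1]
gripper_width: 0.603
grasp_force: 0.0
```

Released. Now straight up, then back.

>>> apply_moves(
  targets=[
    {"translation": [0.02,0,-0.1],"twist": 0,"hand": 0.6},
    {"translation": [0,0,-0.2],"twist": 0,"hand": 0.6},
    {"translation": [0,0,-0.3],"twist": 0,"hand": 0.6},
    {"translation": [0,0,-0.3],"twist": 0,"hand": 0.6},
    {"translation": [0.3,0,-0.2],"twist": 0,"hand": 0.6},
    {"translation": [0.4,0,0],"twist": 0,"hand": 0.6},
    {"translation": [0.4,0,0],"twist": 0,"hand": 0.6},
    {"translation": [0,0,0],"twist": 0,"hand": 0.6},
  ],
)

```text
time: 15.75
tool_pos: [0.4474, 0.003, 0.269]
tool_rot: [0.0, 0.032, 0.999, -0.0]
contact_force: [0.5, 0.1, 1.0]
gripper_width: 0.597
grasp_force: 0.0
```

```bash
python3 - <<'E'
from h import *
s=state();print(s['time'],np.round(s['tool_pos'],3),np.round(s['contact_force'],1))
b=snap('side','b9.png');a=snap('scene','a9.png')
crop(b,275,130,415,275,4,'b10.png');crop(a,265,140,385,285,4,'a10.png')
cv2.imwrite('pics/f.png',np.hstack([cv2.imread('pics/b10.png')[:580,:400],cv2.imread('pics/a10.png')[:580,80:480]]))
E
```

```text
15.75 [0.447 0.003 0.269] [0.5 0.1 1. ]
```

View pics/f.png

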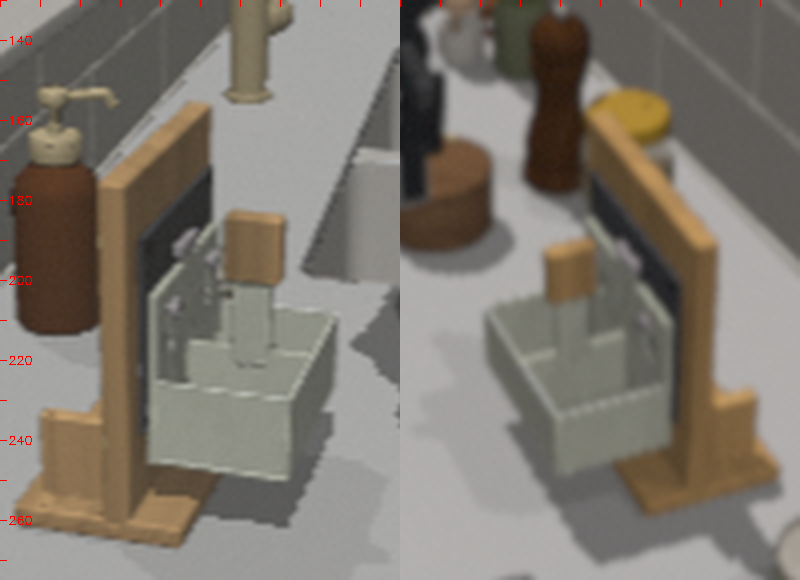

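The caddy hangs level on both screws with its back against the plate, and the tongue (185,240 in the left crop) stands out above the back plate. The gripper is clear of everything.

```bash
python3 -c "
from plant import *
print(job_done())"
```

```text
the job is handed in; nothing more can be done
None
```

The caddy hangs fully home on both screws with the catch out above its back plate; I then let go, backed the gripper clear and handed the job in at about 16 s.

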